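# True up a crate corner with an assembly square

### The job

The end board of this half-built crate corner leans in, out of square. Bring the metal assembly square into the corner and press it firmly but gently (roughly 10 N on each board) against the fixed side board and the end board together, so that the square, not the gripper, pushes the end board true and both arms sit flush without gaps; keep up the pressure on both boards for about a second. Then let go and leave the square standing flush in the corner, with the end board true and the other things on the bench left where they are.

Things in the scene. Friction and masses are not known exactly. Their poses are not given: they have to be found in the camera images.
- side_board: Fixed upright pale board, 150 long, 12 thick, 50 high, with a low batten on its outer (+x) side. Origin: the inner corner, on the worktop, z up. Its inner face is the plane x = 0, from y = +12 to -138 mm; the inside of the corner is towards -x and -y. Position and yaw differ each time; it does not move.
- end_board (a joint): Lean of the other pale board (145 x 12 x 50 high), turning on an upright screw at side-board x -6, y +6 mm. 0 = square: inner face = side board's plane y = 0, reaching to x -145 mm. Positive (rad) = free end leans inwards (-y); starts 0.06 to 0.14. Stiff screw: stays where left, turns only under about 0.25 N m, i.e. about 2.5 N at 100 mm from the screw.
- end_board_tip (a point): Point on the inner face near the free end of the end board, 133 mm from the screw, 25 mm above the worktop; axes turn with the board (at lean 0 they are the side board's axes).
- nail_tin: Bystander: open tin of nails, 74 wide, 61 high; origin at the centre of its underside.
- whetstone: Bystander: grey whetstone, 48 x 152 x 24; origin at the centre of its underside.
- cork_0: Bystander: a standing cork, 24 wide, 42 high; origin at the centre of its underside.
- square_grip (a point): Centre of the square's wooden grip, 30 mm above the square's foot. Grip: 24 thick, 50 long, 7 to 53 mm above the foot, long along the diagonal between +x and +y; fingers close across it. Seated, this frame is parallel to the side board's and lies at its x -60, y -60 mm.
- square: Assembly square: bare steel L, about 320 g, arms 11 thick, 28 high, 108 long from the outer corner (first 14 mm cut away), 7 mm web. Origin: that corner, at the foot; the arm along -x has its outer face at y = 0 (for the end board), the other, along -y, at x = 0 (for the side board). square_grip is at -60, -60, +30 mm. It rubs on boards and worktop: friction coefficient 0.4 to 0.8.

How it is judged:
On the way:
1. the square is pressed on both boards at once, at least 3 N on each, flush, with the end board within 0.02 rad of square, for 0.4 s (contact force between square and side_board above 3 N and contact force between square and end_board above 3 N and value of joint end_board between -0.02 and 0.02 rad and x of square_grip in the frame of side_board above -0.062 m and y of square_grip in the frame of side_board above -0.062 m and angle between the x axis of square_grip and the x axis of side_board, either way round below 0.02 rad), for 0.4 s.
At the end, for the whole second after the job is handed in: The end board is within 0.02 rad of square; the released square stands at rest flat on the worktop in the corner, turned within 0.02 rad of the side board, its arms within 2.5 mm of both board faces (value of joint end_board between -0.02 and 0.02 rad and x of square_grip in the frame of side_board between -0.0625 and -0.058 m and y of square_grip in the frame of side_board between -0.0625 and -0.058 m and angle between the x axis of square_grip and the x axis of side_board, either way round below 0.02 rad and angle between square_grip's own z axis and vertical below 0.05 rad and height (world z) of square_grip below 0.034 m and linear speed of square below 0.01 m/s); the robot touches nothing.
It fails at once if the square is forced against the side board with more than 25 N (contact force between square and side_board above 25 N).
It fails at once if the square is forced against the end board with more than 25 N (contact force between square and end_board above 25 N).
It fails at once if the robot itself pushes on the end board (contact force between any of the fingers, the arm and end_board above 1 N).
It fails at once if the robot itself pushes on the side board (contact force between any of the fingers, the arm and side_board above 1 N).
It fails at once if a bystander is moved more than 20 mm (distance of any of nail_tin, whetstone, cork_0 from where it was at the start of the episode above 0.02 m).
It also fails if it takes over 72 s, if anything falls off the work surface, if the arm or the gripper's body presses on something with over 40 N, if the wrist force passes 120 N, or if a joint passes its speed limit or range.

### The arm

A 6-joint arm with a two-finger parallel gripper is mounted at the origin on a cart in front of the work surface, level with it; the furniture and walls round the work are solid. World frame = base frame: x ahead of the robot, y to its left, z up, the work surface at z = 0. Lengths are in m, angles in rad, forces in N, time in s.
With the tool pointing down it reaches from about 0.25 to 0.775 m from the base axis. Payload 4 kg.
Tool frame: the origin (TCP) lies midway between the tips of the shut fingers; the grasp point (between the pads) lies 19 mm behind it; z points along the fingers, x is the direction in which the jaws open and shut, and the axes are right-handed (so a half turn about z gives the same grasp; the last joint's range is limited). The gripper opens to 94 mm and grips with 3 to 60 N. Pads are 16 mm wide; open, the fingers measure 119 mm over their backs; the gripper's body (75 mm by 177 mm) begins 78 mm behind the grasp point.
Start: joints at [1.044, 0.087, 1.371, -0, 1.684, -0.103], TCP at [0.226, 0.501, 0.206] pointing down, gripper open.
Joint ranges: [-3.1, 3.1], [-0.76, 2.03], [0.27, 2.55], [-1.08, 4.22], [0.17, 2.65], [-2.57, 2.57]. Speed limits (rad/s): [2.79, 2.79, 3.14, 3.14, 3.14, 3.14].

### API

Orientations are given as [roll, pitch, yaw] about the fixed x, y, z axes, in that order (R = Rz(yaw) Ry(pitch) Rx(roll)).
In Python, from bench import * gives the robot as it stands.
- The arm moves only by the tool send_rows, never from a script. Its argument "rows" is one flat list of numbers, 7 for each row, row after row: the shift along the world's x, y, z in mm, then the turn, a rotation vector about the world's x, y, z in degrees, then the opening, from 0 (shut) to 1 (fully open). A call has exactly 8 rows; each row shifts and turns the commanded pose from where the row before left it; what a row does not reach is not made up. A row lasts 1/8 s, in which the tool goes at most 62.5 mm and 10.7 degrees, less where a joint would pass 70% of its speed; a pose out of reach is approached as far as the arm can. A call is refused whole if a number of a shift passes 62.5 or a number of a turn 10.7, either way. A call with a gripper value outside its range is refused whole. The fingers move at their own pace and stop on an object; the grip force is fixed at half the most. Time passes only in rows, so rows that do not move let the fingers close, or fill a call up. It gives the time, the measured TCP pose, the force and the opening at its end, in the units of the state.
- get_obs(): the state, without advancing time (a new reading comes with each control period).
- snapshot(name): name is "side" or "top"; returns a dict with "color" (480x640x3 uint8, red, green, blue), "intrinsics" (3x3 intrinsics, pixels), "rvec" (rotation vector, rad) and "tvec" (3), from world to camera coordinates, as OpenCV has them. Camera axes: x right, y down, z forward; pixel columns grow to the right and rows downward; lengths in m; the calibration is good to about 2 mm. A picture is of the moment at which its call begins. There is no depth.
- close_job(): hands the job in, once; it reports no verdict.
The state is a dict: "time": time; "joint_positions": joint angles; "qvel": joint speeds; "joint_torque": joint torques, N m; "tool_pos": TCP position; "ee_rot": TCP orientation; "wrist_force": force on the tool from outside, world axes, zero at the start; "wrist_torque": the same for the moment, N m; "width": finger opening in m.
Only numpy, scipy, OpenCV 4.12 (cv2) and the standard library are available. Lean on these libraries where they do the work, as an engineer would, in place of code of your own. Each camera call takes 0.05 s, during which the arm holds its last target.

## Working session

There is one attempt and no reset: what is moved stays moved. The work goes in short steps, Python scripts to look and compute and a tool call to move; the robot and the scene stay as the last step left them, time stands still between calls to the robot, and variables do not carry over. Pictures are saved under pics/ and viewed, and the job is handed in when it is done.

Besides the shell and the picture viewer there is one more tool, called after "Emit:" as a command line: name --argument value ..., lists and objects as JSON in quotes. send_rows: Moves the arm, as the interface text tells. Its arguments: {"type":"object","properties":{"rows":{"type":"array","items":{"type":"number"}}},"required":["rows"]}

```bash
mkdir -p pics; ls; python3 - <<'E'
from bench import *
import cv2,numpy as np
for n in("side","top"):
    s=snapshot(n); cv2.imwrite(f"pics/{n}0.png",s["color"][:,:,::-1]); print(n,s["intrinsics"],s["rvec"],s["tvec"])
    np.savez(f"{n}0.npz",**s)
o=get_obs();print(o)
E
```

```text
pics
side [[467.35668107   0.         319.49736755]
 [  0.         467.35668107 233.05348687]
 [  0.           0.           1.        ]] [ 1.9223977  -0.51302106  0.31168633] [-0.28735079  0.27214731  0.37489648]
top [[594.43301262   0.         322.29166093]
 [  0.         594.43301262 243.17536201]
 [  0.           0.           1.        ]] [ 2.18072164 -2.13319999  0.2731236 ] [0.35129672 0.51596511 0.98385613]
{'time': 0.1, 'joint_positions': array([ 1.04389650e+00,  8.79267396e-02,  1.37210181e+00, -1.34221544e-05,
        1.68365739e+00, -1.03083100e-01]), 'qvel': array([ 0.00024907, -0.000584  , -0.00445338,  0.00069952, -0.00242487,
       -0.00028248]), 'joint_torque': array([ 1.56080401e-03, -3.41254950e+01, -3.03301513e+01,  7.19031016e-02,
        3.04356928e-02, -1.17182499e-04]), 'tool_pos': array([0.2259231 , 0.50089186, 0.20439698]), 'ee_rot': array([-3.14139052e+00,  2.08355037e-03,  1.14697831e+00]), 'wrist_force': array([-0.76044936,  0.14344283, -0.63443134]), 'wrist_torque': array([-0.01255344,  0.02873314, -0.03273578]), 'width': 0.09421842880591322}
```

View pics/side0.png

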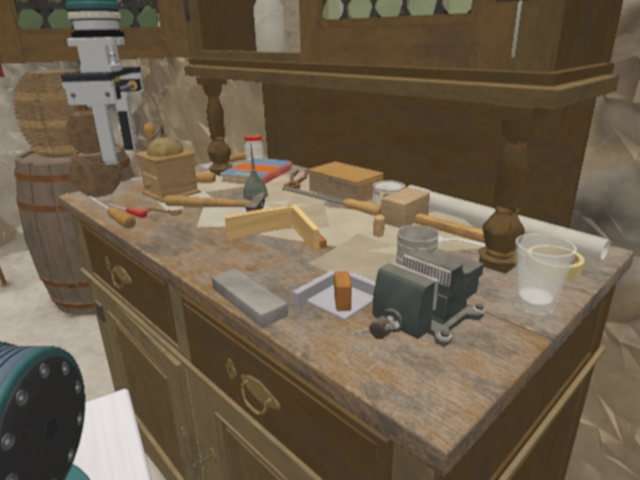

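View pics/top0.png

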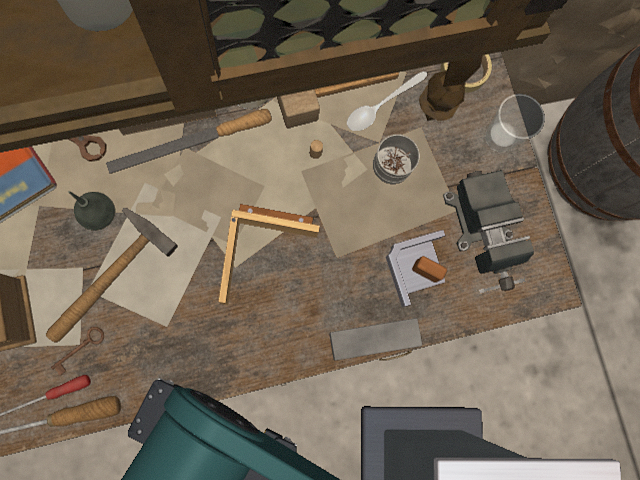

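```bash
cat > h.py <<'E'
import numpy as np,cv2
class Cam:
    def __init__(s,n):
        d=np.load(n+".npz");s.im=d["color"];s.K=d["intrinsics"];s.rv=d["rvec"].ravel();s.t=d["tvec"].ravel();s.R=cv2.Rodrigues(s.rv)[0];s.c=-s.R.T@s.t
    def back(s,uv,z):
        r=s.R.T@np.linalg.solve(s.K,[uv[0],uv[1],1.]);k=(z-s.c[2])/r[2];return (s.c+k*r)
    def proj(s,P):
        return cv2.projectPoints(np.atleast_2d(np.asarray(P,float)),s.rv,s.t,s.K,None)[0].reshape(-1,2)
def crop(c,x0,y0,x1,y1,k,name):
    im=cv2.resize(c.im[y0:y1,x0:x1],None,fx=k,fy=k,interpolation=cv2.INTER_CUBIC)[:,:,::-1].copy()
    for x in range((x0//10+1)*10,x1,10): cv2.putText(im,str(x),((x-x0)*k-8,8),0,.3,(0,0,255),1);cv2.line(im,((x-x0)*k,9),((x-x0)*k,13),(0,0,255),1)
    for y in range((y0//10+1)*10,y1,10): cv2.putText(im,str(y),(0,(y-y0)*k+3),0,.3,(0,0,255),1);cv2.line(im,(20,(y-y0)*k),(26,(y-y0)*k),(0,0,255),1)
    cv2.imwrite(name,im)
E
python3 - <<'E'
from h import *
c=Cam("top0");print(c.c, Cam("side0").c)
crop(c,210,195,335,310,5,"pics/t_b.png")
crop(c,375,220,455,315,6,"pics/t_s.png")
for p in [(238,208),(320,228),(222,300),(390,255),(429,268)]:print(p,c.back(p,.03))
E
```

```text
[0.32321592 0.43177732 1.0328127 ] [ 0.1419683  -0.35071967  0.39245729]
(238, 208) [0.56621877 0.50859161 0.03      ]
(320, 228) [0.53540037 0.36667042 0.03      ]
(222, 300) [0.40759959 0.52863498 0.03      ]
(390, 255) [0.49146228 0.24471837 0.03      ]
(429, 268) [0.47053543 0.17667959 0.03      ]
```

View pics/t_b.png

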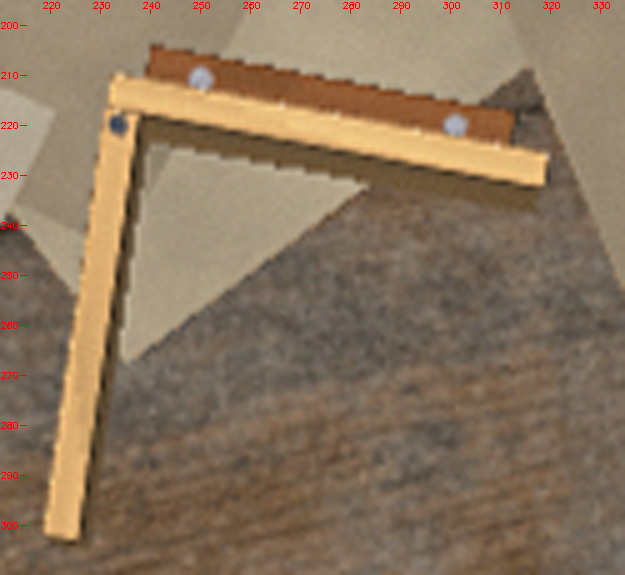

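View pics/t_s.png

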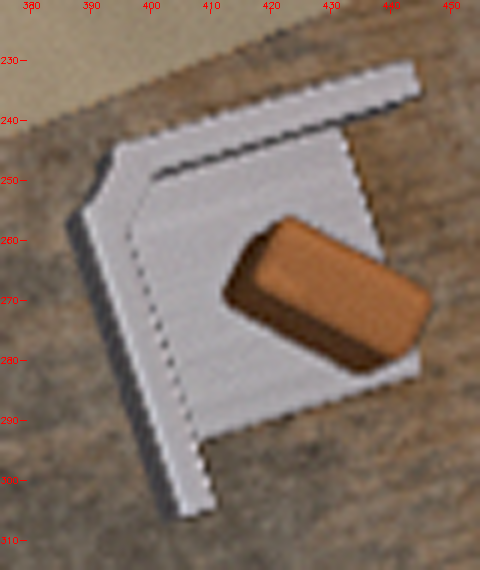

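```bash
cat > fit.py <<'E'
from h import *
from scipy.optimize import least_squares
def T(p,P):
    x,y,a=p;c,s=np.cos(a),np.sin(a);P=np.array(P,float);Q=P.copy();Q[:,0]=x+c*P[:,0]-s*P[:,1];Q[:,1]=y+s*P[:,0]+c*P[:,1];return Q
def fit(c,P,uv,p0):
    P=np.array(P)/1000;uv=np.array(uv)-.5
    r=least_squares(lambda p:(c.proj(T(p,P))-uv).ravel(),p0,loss="soft_l1");print(np.round(r.x,4),"deg",np.degrees(r.x[2]).round(2));print(r.fun.reshape(-1,2).round(1).tolist());return r.x
if __name__=="__main__":
    c=Cam("top0")
    b=fit(c,[(12,12,50),(12,-138,50),(0,-138,50),(0,12,50)],[(233,209.5),(319.5,225.5),(318.7,232.2),(231.5,217)],[.56,.5,0])
    # end board: screw at b(-6,6)
    s=T(b,[(-.006,.006,0)])[0]
    f=lambda a:(c.proj(T([s[0],s[1],b[2]+a[0]],np.array([(-.139,.006,.05),(-.139,-.006,.05)])))-(np.array([(219,301.5),(226,303.5)])-.5)).ravel()
    r=least_squares(f,[.1]);print("lean",r.x,r.fun)
    q=fit(c,[(-108,0,28),(-108,-11,28),(0,-108,28),(-11,-108,28),(-14,0,28),(0,-14,28)],[(404.5,306.5),(411,304.5),(443,230.5),(445,236),(389,256),(394.5,244.5)],[.5,.25,0])
    print("grip",T(q,[(-.06,-.06,.03)]))
    np.save("bq.npy",[b,q])
    sd=Cam("side0")
    for n,p,P in[("board",b,[(12,12,50),(12,-138,50),(0,-138,50),(0,0,50)]),("sq",q,[(-108,0,28),(0,-108,28),(-108,0,0),(-60,-60,53)])]:
        print(n,sd.proj(T(p,np.array(P)/1000)).round(0).tolist())
    for uv in[(317,149)]:print(c.back(uv,.03))
    print("tin",c.back((396,160),.05),"whet",[c.back(u,.024) for u in[(331,333),(421,320),(424,346),(334,360)]])
    crop(sd,215,170,365,330,5,"pics/s_b.png")
E
python3 fit.py
```

```text
[ 0.5452  0.5069 -0.1508] deg -8.64
[[-0.5, 0.2], [0.6, -0.0], [0.3, 0.1], [-0.4, -0.4]]
lean [0.05775967] [-0.25611511  1.10808468  0.08360252 -0.05244948]
[0.5066 0.2527 0.309 ] deg 17.7
[[0.5, 0.3], [-0.0, 0.5], [0.6, -0.3], [0.6, 0.1], [-0.9, -1.4], [-1.2, 0.3]]
grip [[0.46767584 0.1773107  0.03      ]]
board [[296.0, 204.0], [320.0, 228.0], [314.0, 229.0], [292.0, 206.0]]
sq [[292.0, 291.0], [391.0, 287.0], [293.0, 306.0], [342.0, 277.0]]
[0.67805041 0.37430025 0.03      ]
tin [0.65650562 0.23696758 0.05      ] whet [array([0.35653443, 0.34478713, 0.024     ]), array([0.38126787, 0.1906134 , 0.024     ]), array([0.33751843, 0.18610247, 0.024     ]), array([0.31196653, 0.33918105, 0.024     ])]
```

View pics/s_b.png

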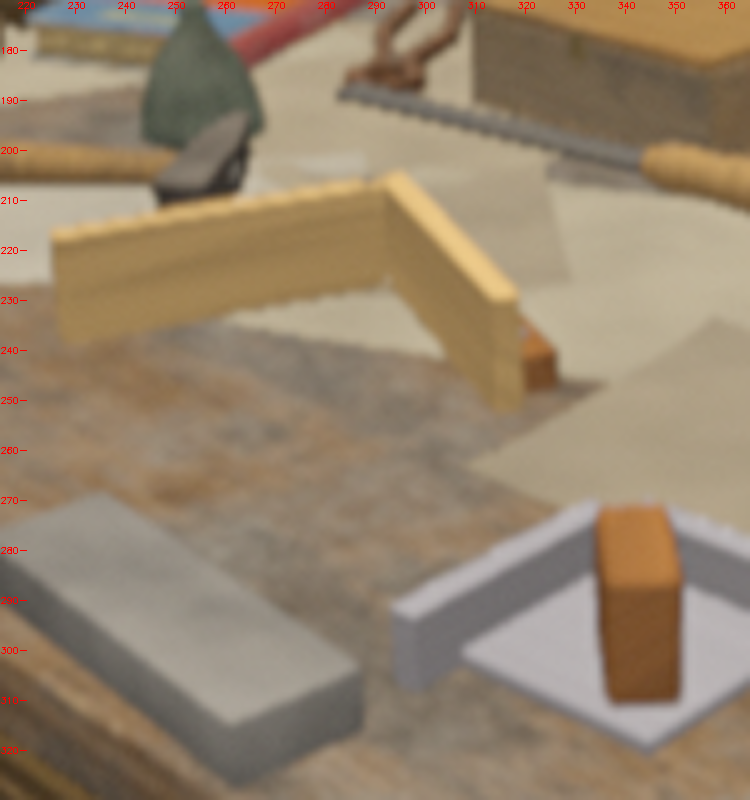

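```bash
python3 - <<'E'
from h import *
c=Cam("top0");s=Cam("side0")
print(c.back((431.5,267),.053))
print("side grip top", s.back((341.2-1.5,278),.053))
# vise: top front-left corner seen at (479,173)? find z matching both
for z in(.05,.07,.09,.11):print(z,[ (c.back(u,z)[:2].round(3).tolist(),s.proj(c.back(u,z)).round(0).tolist()) for u in[(463,172),(476,248),(447,195),(532,245)]])
crop(s,355,225,495,355,5,"pics/v.png")
E
```

```text
[0.46897344 0.17820834 0.053     ]
side grip top [0.46405414 0.17743808 0.053     ]
0.05 [([0.639, 0.118], [[455.0, 267.0]]), ([0.504, 0.099], [[393.0, 296.0]]), ([0.597, 0.148], [[421.0, 266.0]]), ([0.512, 0.0], [[447.0, 329.0]])]
0.07 [([0.633, 0.125], [[450.0, 255.0]]), ([0.501, 0.106], [[389.0, 282.0]]), ([0.591, 0.154], [[417.0, 254.0]]), ([0.509, 0.009], [[441.0, 313.0]])]
0.09 [([0.626, 0.131], [[445.0, 243.0]]), ([0.497, 0.113], [[384.0, 268.0]]), ([0.585, 0.159], [[412.0, 242.0]]), ([0.505, 0.018], [[435.0, 297.0]])]
0.11 [([0.62, 0.137], [[440.0, 231.0]]), ([0.493, 0.12], [[380.0, 254.0]]), ([0.58, 0.165], [[408.0, 230.0]]), ([0.501, 0.027], [[429.0, 280.0]])]
```

View pics/v.png

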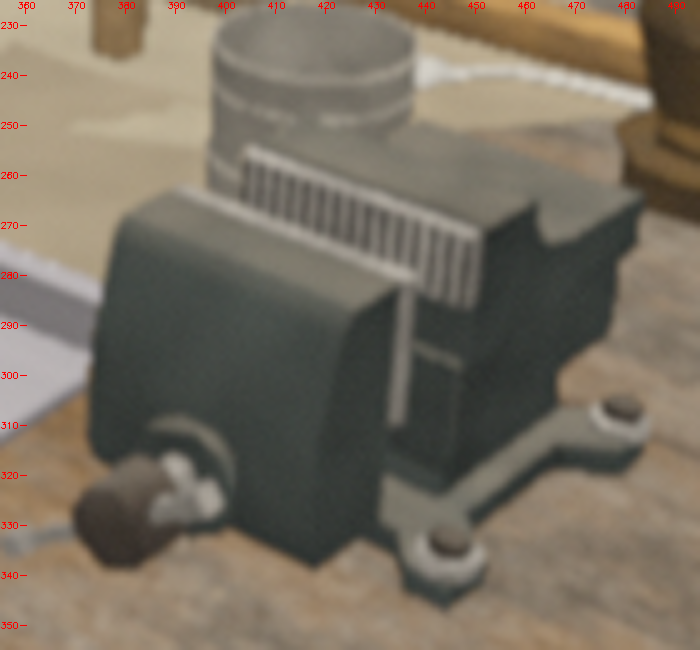

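Emit:
send_rows --rows '[30,-40,0,0,0,-10.3,0.6,30,-40,0,0,0,-10.3,0.6,30,-40,0,0,0,-10.3,0.6,30,-40,0,0,0,-10.3,0.6,30,-40,0,0,0,-10.3,0.6,30,-40,0,0,0,-10.3,0.6,30,-40,0,0,0,-10.3,0.6,30,-40,0,0,0,-10.3,0.6]'

```text
time: 1.1
tool_pos: [0.4667, 0.1799, 0.205]
ee_rot: [3.141, 0.001, -0.297]
wrist_force: [0.1, 0.2, -0.2]
width: 0.0564
```

Emit:
send_rows --rows '[1,-2.5,-40,0,0,-5.2,0.6,0,0,-40,0,0,-5.1,0.6,0,0,-40,0,0,0,0.6,0,0,-15,0,0,0,0.6,0,0,0,0,0,0,0.6,0,0,0,0,0,0,0.6,0,0,0,0,0,0,0.6,0,0,0,0,0,0,0.6]'

```text
time: 2.1
tool_pos: [0.4679, 0.1791, 0.0717]
ee_rot: [-3.14, -0.002, -0.471]
wrist_force: [0.5, 0.1, -0.7]
width: 0.0566
```

```bash
python3 - <<'E'
from bench import *
import cv2,numpy as np
from h import *
for n in("side","top"):
    s=snapshot(n); np.savez(f"{n}1.npz",**s)
crop(Cam("top1"),375,200,475,315,5,"pics/t1.png")
crop(Cam("side1"),285,200,405,320,5,"pics/s1.png")
o=get_obs();print(o["tool_pos"],o["ee_rot"],o["wrist_force"])
p=o["tool_pos"];print(Cam("side1").proj(p),Cam("top1").proj(p))
E
```

```text
[0.4675308  0.17897034 0.07112786] [-3.14082773e+00 -9.32959564e-04 -4.70916347e-01] [-1.11933817  0.50167057  0.58827157]
[[341.12936911 266.29285413]] [[433.81740711 266.3120607 ]]
```

View pics/t1.png

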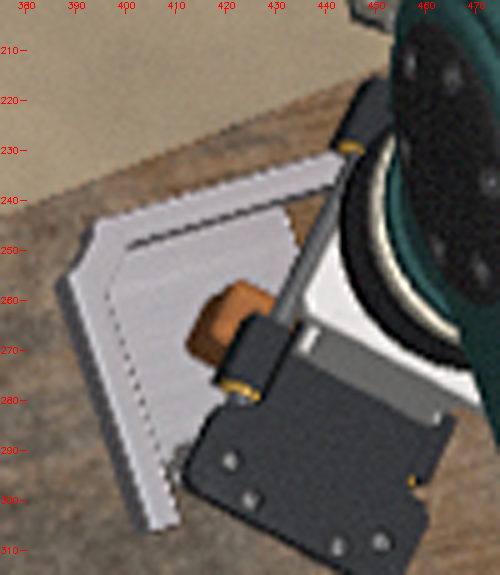

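View pics/s1.png

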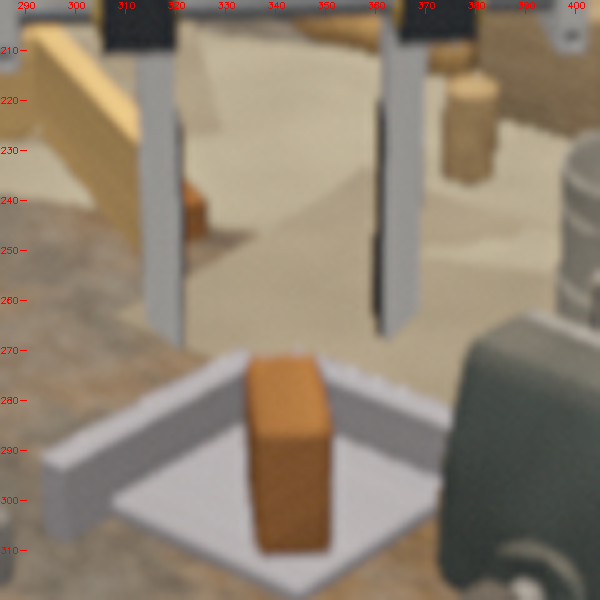

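Emit:
send_rows --rows '[0,-0.5,-20,0,0,0,0.6,0,-0.5,-20,0,0,0,0.6,0,0,-14,0,0,0,0.6,0,0,0,0,0,0,0.6,0,0,0,0,0,0,0,0,0,0,0,0,0,0,0,0,0,0,0,0,0,0,0,0,0,0,0,0]'

```text
time: 3.2
tool_pos: [0.4679, 0.1778, 0.0171]
ee_rot: [-3.141, -0.002, -0.471]
wrist_force: [0.6, -0.2, 1.7]
width: 0.0238
```

Emit:
send_rows --rows '[0,0,15,0,0,0,0,0,0,25,0,0,0,0,0,0,25,0,0,0,0,-3,30,0,0,0,-4.5,0,-3,60,0,0,0,-7,0,-4,60,0,0,0,-7,0,-4,60,0,0,0,-6,0,-2,42,0,0,0,-2.2,0]'

```text
time: 4.2
tool_pos: [0.4499, 0.4322, 0.0813]
ee_rot: [3.14, 0.0, -0.937]
wrist_force: [0.1, -0.6, -3.6]
width: 0.0241
```

```bash
python3 - <<'E'
from bench import *
import cv2,numpy as np
from h import *
for n in("side","top"):
    s=snapshot(n); np.savez(f"{n}2.npz",**s)
crop(Cam("top2"),200,195,340,325,5,"pics/t2.png")
crop(Cam("side2"),210,140,360,260,5,"pics/s2.png")
o=get_obs();print(o["tool_pos"],o["ee_rot"],o["wrist_force"])
E
```

```text
[0.44936286 0.43396655 0.08095345] [ 3.14103756e+00  2.23509295e-03 -9.32210138e-01] [ 0.40281103 -0.20950642 -3.45822415]
```

View pics/t2.png

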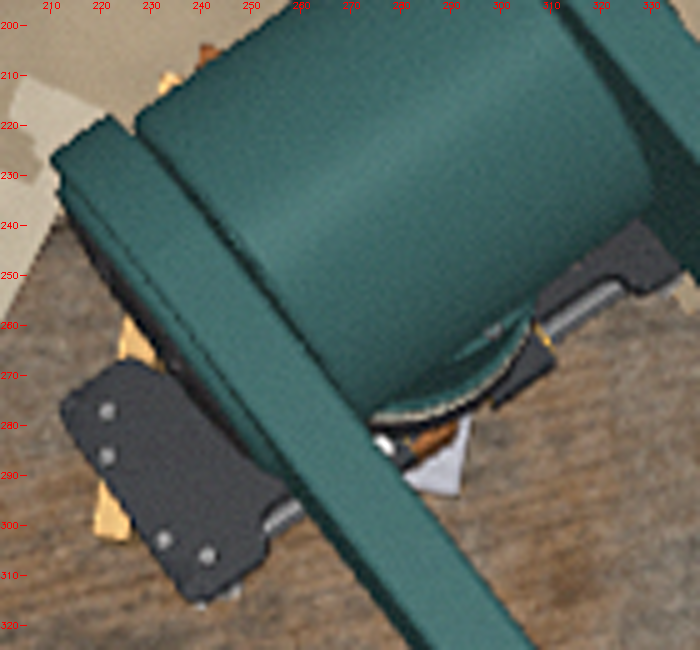

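View pics/s2.png

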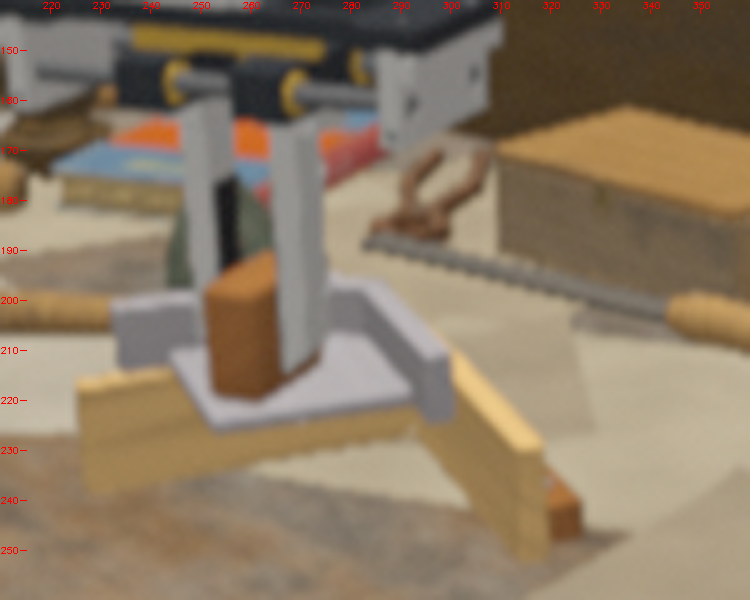

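Emit:
send_rows --rows '[0,0,-20,0,0,0,0,0,0,-20,0,0,0,0,0,0,-15,0,0,0,0,0,0,-5,0,0,0,0,0,0,-2,0,0,0,0,0,0,0,0,0,0,0,0,0,0,0,0,0,0,0,0,0,0,0,0,0]'

```text
time: 5.3
tool_pos: [0.4515, 0.4302, 0.0202]
ee_rot: [-3.14, -0.0, -0.937]
wrist_force: [-0.8, -0.2, -3.2]
width: 0.0238
```

```bash
python3 - <<'E'
from bench import *
import cv2,numpy as np
from h import *
for n in("side",):
    s=snapshot(n); np.savez(f"{n}3.npz",**s)
crop(Cam("side3"),215,170,335,270,6,"pics/s3.png")
o=get_obs();print(o["tool_pos"],o["ee_rot"],o["wrist_force"])
E
```

```text
[0.45136596 0.43009787 0.020005  ] [-3.14075024e+00 -4.27789282e-05 -9.36805608e-01] [ 0.07104963  0.46039109 -3.70976695]
```

View pics/s3.png

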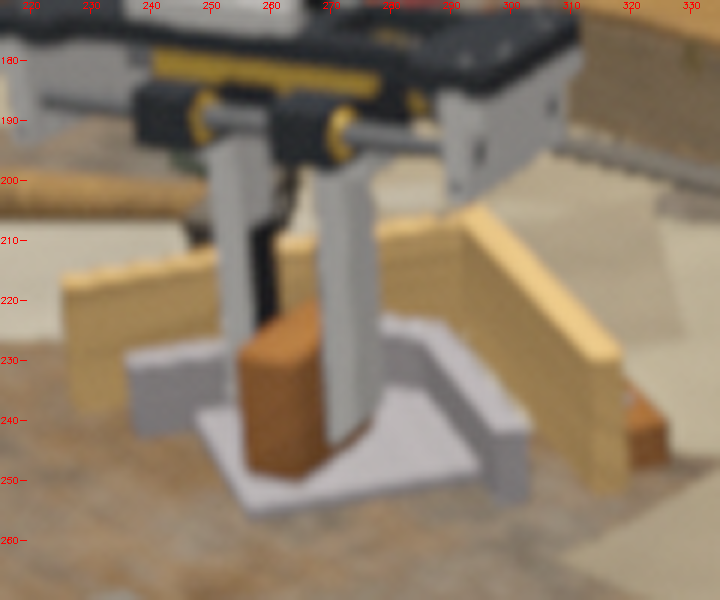

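Emit:
send_rows --rows '[3,2.4,-2.3,0,0,0,0,3,2.4,0,0,0,0,0,3,2.4,0,0,0,0,0,3,2.4,0,0,0,0,0,3,2,0,0,0,0,0,2,1,0,0,0,0,0,0,0,0,0,0,0,0,0,0,0,0,0,0,0]'

```text
time: 6.35
tool_pos: [0.4683, 0.4425, 0.0172]
ee_rot: [-3.141, -0.0, -0.937]
wrist_force: [0.2, 0.9, -2.6]
width: 0.024
```

```bash
cat > st.py <<'E'
from bench import *
import numpy as np
from h import *
import sys
o=get_obs();p=o["tool_pos"];b=np.load("bq.npy")[0]
c,s=np.cos(b[2]),np.sin(b[2]);R=np.array([[c,-s],[s,c]])
print("pos",p.round(4),"yaw+45",round(o["ee_rot"][2]+np.pi/4-b[2],4),"rp",o["ee_rot"][:2].round(3),"board xy",(R.T@(p[:2]-b[:2])*1000).round(2),"F board",(R.T@o["wrist_force"][:2]).round(1),o["wrist_force"].round(1),"Tz",o["wrist_torque"].round(2))
if len(sys.argv)>1:
    k=sys.argv[1]
    np.savez(f"side{k}.npz",**snapshot("side"));np.savez(f"top{k}.npz",**snapshot("top"))
    crop(Cam("side"+k),215,170,335,270,6,f"pics/s{k}.png")
E
python3 st.py 4
```

```text
pos [0.4683 0.4425 0.0172] yaw+45 -0.0007 rp [-3.141 -0.   ] board xy [-66.34 -75.22] F board [0.1 0.9] [ 0.2  0.9 -2.6] Tz [-0.07  0.11 -0.02]
```

View pics/s4.png

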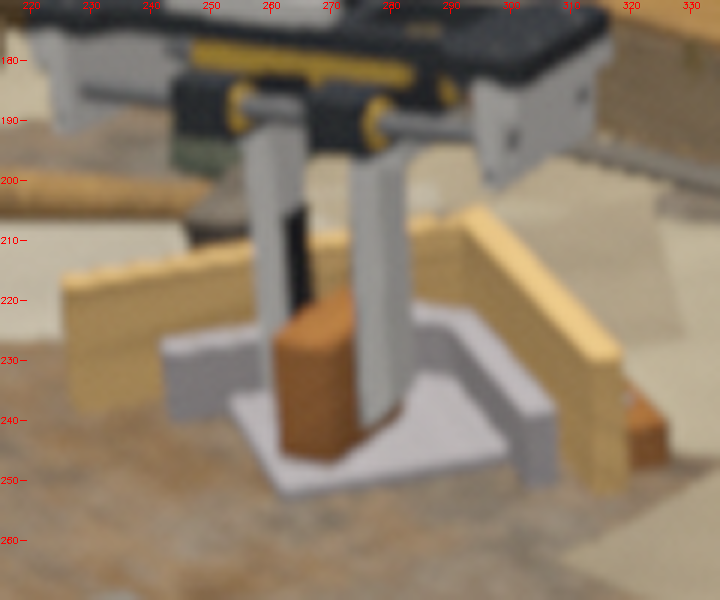

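Emit:
send_rows --rows '[0.5,-0.1,0.3,0,0,0,0,0.5,-0.1,0,0,0,0,0,0.5,-0.1,0,0,0,0,0,0.5,0,0,0,0,0,0,0.5,-0.1,0,0,0,0,0,0.5,-0.1,0,0,0,0,0,0.5,-0.1,0,0,0,0,0,0.5,0,0,0,0,0,0]'

```text
time: 7.45
tool_pos: [0.4722, 0.4419, 0.0175]
ee_rot: [3.142, -0.0, -0.937]
wrist_force: [-0.1, -0.6, -3.9]
width: 0.0239
```

```bash
python3 st.py
```

```text
pos [0.4722 0.4419 0.0175] yaw+45 -0.0007 rp [ 3.142 -0.   ] board xy [-62.39 -75.28] F board [ 0.  -0.6] [-0.1 -0.6 -3.9] Tz [-0.11  0.15  0.01]
```

Emit:
send_rows --rows '[0.2,0,0,0,0,0,0,0.2,-0.1,0,0,0,0,0,0.2,0,0,0,0,0,0,0.2,0,0,0,0,0,0,0.2,-0.1,0,0,0,0,0,0.2,0,0,0,0,0,0,0.2,0,0,0,0,0,0,0.2,-0.1,0,0,0,0,0,0]'

```text
invalid input
```

```bash
python3 st.py
```

```text
pos [0.4722 0.4419 0.0175] yaw+45 -0.0007 rp [ 3.142 -0.   ] board xy [-62.39 -75.28] F board [ 0.  -0.6] [-0.1 -0.6 -3.9] Tz [-0.11  0.15  0.01]
```

Emit:
send_rows --rows '[0.2,0,0,0,0,0,0,0.2,-0.1,0,0,0,0,0,0.2,0,0,0,0,0,0,0.2,0,0,0,0,0,0,0.2,-0.1,0,0,0,0,0,0.2,0,0,0,0,0,0,0.2,0,0,0,0,0,0,0.2,-0.1,0,0,0,0,0]'

```text
time: 8.45
tool_pos: [0.4738, 0.4416, 0.0175]
ee_rot: [-3.142, -0.0, -0.937]
wrist_force: [0.1, -0.0, -4.0]
width: 0.0239
```

```bash
python3 st.py 5
```

```text
pos [0.4738 0.4416 0.0175] yaw+45 -0.0007 rp [-3.142 -0.   ] board xy [-60.76 -75.32] F board [0.1 0. ] [ 0.1 -0.  -4. ] Tz [-0.06  0.12 -0.01]
```

View pics/s5.png

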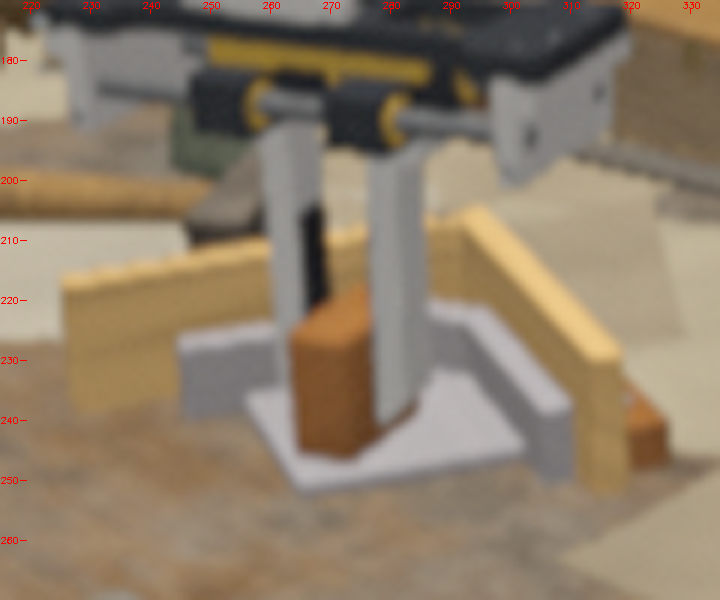

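Emit:
send_rows --rows '[0.2,0,0,0,0,0,0,0.2,-0.1,0,0,0,0,0,0.2,0,0,0,0,0,0,0.2,0,0,0,0,0,0,0.2,-0.1,0,0,0,0,0,0.2,0,0,0,0,0,0,0.2,0,0,0,0,0,0,0.2,-0.1,0,0,0,0,0]'

```text
time: 9.55
tool_pos: [0.4753, 0.4413, 0.0175]
ee_rot: [3.142, 0.0, -0.937]
wrist_force: [-0.6, 0.6, -2.7]
width: 0.0238
```

```bash
python3 st.py
```

```text
pos [0.4753 0.4413 0.0175] yaw+45 -0.0006 rp [3.142 0.   ] board xy [-59.24 -75.33] F board [-0.7  0.5] [-0.6  0.6 -2.7] Tz [-0.05  0.22  0.05]
```

Emit:
send_rows --rows '[0.2,0,0,0,0,0,0,0.2,-0.1,0,0,0,0,0,0.2,0,0,0,0,0,0,0.2,0,0,0,0,0,0,0,0,0,0,0,0,0,0,0,0,0,0,0,0,0,0,0,0,0,0,0,0,0,0,0,0,0,0]'

```text
time: 10.55
tool_pos: [0.4754, 0.4413, 0.0175]
ee_rot: [3.14, 0.001, -0.937]
wrist_force: [-5.1, -0.4, -1.5]
width: 0.024
```

```bash
python3 st.py
```

```text
pos [0.4754 0.4413 0.0175] yaw+45 -0.0005 rp [3.14e+00 1.00e-03] board xy [-59.19 -75.37] F board [-4.9 -1.2] [-5.1 -0.4 -1.5] Tz [-0.01  1.04  0.07]
```

Emit:
send_rows --rows '[-0.4,0.1,0,0,0,0,0,0.1,0.7,0,0,0,0,0,0.1,0.7,0,0,0,0,0,0.1,0.7,0,0,0,0,0,0.1,0.7,0,0,0,0,0,0.1,0.7,0,0,0,0,0,0.1,0.7,0,0,0,0,0,0.1,0.7,0,0,0,0,0]'

```text
time: 11.55
tool_pos: [0.4758, 0.4444, 0.0174]
ee_rot: [3.138, -0.002, -0.937]
wrist_force: [-6.0, -4.5, 1.5]
width: 0.024
```

```bash
python3 st.py
```

```text
pos [0.4758 0.4444 0.0174] yaw+45 -0.0012 rp [ 3.138e+00 -2.000e-03] board xy [-59.25 -72.25] F board [-5.2 -5.4] [-6.  -4.5  1.5] Tz [-0.76  1.16 -0.09]
```

```bash
python3 st.py 6
```

```text
pos [0.4758 0.4444 0.0174] yaw+45 -0.0012 rp [ 3.138e+00 -2.000e-03] board xy [-59.25 -72.25] F board [-5.2 -5.4] [-6.  -4.5  1.5] Tz [-0.76  1.16 -0.09]
```

View pics/s6.png

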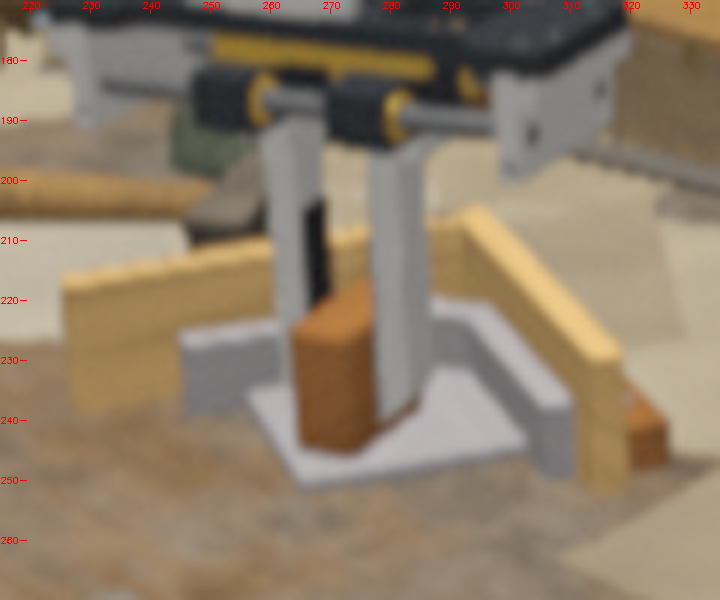

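Emit:
send_rows --rows '[-0.8,0.1,0.7,0,0,0,0,0,0,0,0,0,0,0,0,0,0,0,0,0,0,0,0,0,0,0,0,0,0,0,0,0,0,0,0,0,0,0,0,0,0,0,0,0,0,0,0,0,0,0,0,0,0,0,0,0]'

```text
time: 12.65
tool_pos: [0.4761, 0.4464, 0.0185]
ee_rot: [-3.141, -0.0, -0.937]
wrist_force: [-0.4, 0.2, -3.6]
width: 0.0239
```

```bash
python3 st.py
```

```text
pos [0.4761 0.4464 0.0185] yaw+45 -0.0007 rp [-3.141 -0.   ] board xy [-59.28 -70.16] F board [-0.4  0.1] [-0.4  0.2 -3.6] Tz [-0.06  0.22  0.03]
```

Emit:
send_rows --rows '[0,0.5,0,0,0,0,0,0.1,0.5,0,0,0,0,0,0.1,0.5,0,0,0,0,0,0,0.5,0,0,0,0,0,0.1,0.5,0,0,0,0,0,0.1,0.5,0,0,0,0,0,0,0.5,0,0,0,0,0,0.1,0.5,0,0,0,0,0]'

```text
time: 13.65
tool_pos: [0.4762, 0.4503, 0.0182]
ee_rot: [3.142, -0.0, -0.937]
wrist_force: [-0.1, -0.2, -4.2]
width: 0.0238
```

```bash
python3 st.py
```

```text
pos [0.4762 0.4503 0.0182] yaw+45 -0.0007 rp [ 3.142 -0.   ] board xy [-59.73 -66.37] F board [-0.1 -0.3] [-0.1 -0.2 -4.2] Tz [-0.05  0.2   0.  ]
```

Emit:
send_rows --rows '[0.1,0.4,0,0,0,0,0,0.1,0.4,0,0,0,0,0,0,0.4,0,0,0,0,0,0.1,0.4,0,0,0,0,0,0,0.4,0,0,0,0,0,0.1,0.4,0,0,0,0,0,0,0.4,0,0,0,0,0,0.1,0.4,0,0,0,0,0]'

```text
time: 14.65
tool_pos: [0.4766, 0.4534, 0.0182]
ee_rot: [3.141, -0.0, -0.937]
wrist_force: [-0.5, -2.3, -2.6]
width: 0.0238
```

```bash
python3 st.py
```

```text
pos [0.4766 0.4534 0.0182] yaw+45 -0.0006 rp [ 3.141 -0.   ] board xy [-59.79 -63.18] F board [-0.2 -2.4] [-0.5 -2.3 -2.6] Tz [-0.5   0.34  0.12]
```

Emit:
send_rows --rows '[0.1,0.4,0,0,0,0,0,0,0.4,0,0,0,0,0,0.1,0.4,0,0,0,0,0,0,0.4,0,0,0,0,0,0.1,0.4,0,0,0,0,0,0,0,0,0,0,0,0,0,0,0,0,0,0,0,0,0,0,0,0,0,0]'

```text
time: 15.65
tool_pos: [0.4769, 0.4556, 0.0181]
ee_rot: [3.142, 0.0, -0.937]
wrist_force: [-0.7, -1.3, -2.0]
width: 0.0236
```

```bash
python3 st.py
```

```text
pos [0.4769 0.4556 0.0181] yaw+45 -0.0006 rp [3.142 0.   ] board xy [-59.85 -61.01] F board [-0.5 -1.4] [-0.7 -1.3 -2. ] Tz [-0.44  0.47  0.13]
```

Keep going in smaller steps, holding x clearance.

Emit:
send_rows --rows '[0.1,0.3,0,0,0,0,0,0,0.3,0,0,0,0,0,0.1,0.3,0,0,0,0,0,0,0.3,0,0,0,0,0,0,0.3,0,0,0,0,0,0,0,0,0,0,0,0,0,0,0,0,0,0,0,0,0,0,0,0,0,0]'

```text
time: 16.65
tool_pos: [0.4771, 0.4569, 0.0181]
ee_rot: [3.141, -0.0, -0.937]
wrist_force: [-0.8, -2.6, -3.7]
width: 0.0242
```

```bash
python3 st.py 7
```

```text
pos [0.4771 0.4569 0.0181] yaw+45 -0.0008 rp [ 3.141 -0.   ] board xy [-59.8  -59.65] F board [-0.4 -2.7] [-0.8 -2.6 -3.7] Tz [-0.55  0.46  0.14]
```

View pics/s7.png

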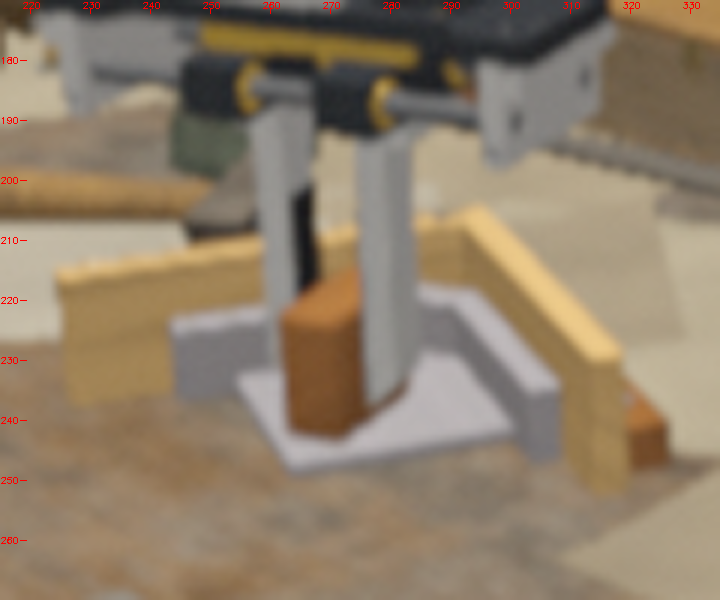

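Emit:
send_rows --rows '[0.1,0.3,0,0,0,0,0,0,0.3,0,0,0,0,0,0.1,0.3,0,0,0,0,0,0,0.3,0,0,0,0,0,0,0.2,0,0,0,0,0,0,0,0,0,0,0,0,0,0,0,0,0,0,0,0,0,0,0,0,0,0]'

```text
time: 17.75
tool_pos: [0.477, 0.4573, 0.0182]
ee_rot: [3.139, -0.001, -0.937]
wrist_force: [-2.1, -4.9, -1.0]
width: 0.0239
```

```bash
python3 st.py
```

```text
pos [0.477  0.4573 0.0182] yaw+45 -0.0012 rp [ 3.139e+00 -1.000e-03] board xy [-59.96 -59.32] F board [-1.3 -5.2] [-2.1 -4.9 -1. ] Tz [-1.06  0.72 -0.02]
```

Emit:
send_rows --rows '[0.3,0,0,0,0,0,0,0.3,0.1,0,0,0,0,0,0.3,0.1,0,0,0,0,0,0.3,0.1,0,0,0,0,0,0,0,0,0,0,0,0,0,0,0,0,0,0,0,0,0,0,0,0,0,0,0,0,0,0,0,0,0]'

```text
time: 18.75
tool_pos: [0.4776, 0.4572, 0.0178]
ee_rot: [3.138, -0.001, -0.937]
wrist_force: [-3.6, -5.3, -1.7]
width: 0.0235
```

```bash
python3 st.py
```

```text
pos [0.4776 0.4572 0.0178] yaw+45 -0.0012 rp [ 3.138e+00 -1.000e-03] board xy [-59.33 -59.33] F board [-2.7 -5.8] [-3.6 -5.3 -1.7] Tz [-1.13  0.93  0.  ]
```

Emit:
send_rows --rows '[0.3,0.1,0,0,0,0,0,0.3,0.1,0,0,0,0,0,0.3,0.1,0,0,0,0,0,0.3,0.1,0,0,0,0,0,0,0,0,0,0,0,0,0,0,0,0,0,0,0,0,0,0,0,0,0,0,0,0,0,0,0,0,0]'

```text
time: 19.75
tool_pos: [0.4778, 0.4572, 0.0178]
ee_rot: [3.135, -0.001, -0.937]
wrist_force: [-6.4, -7.2, -0.8]
width: 0.0238
```

```bash
python3 st.py
```

```text
pos [0.4778 0.4572 0.0178] yaw+45 -0.0011 rp [ 3.135e+00 -1.000e-03] board xy [-59.16 -59.29] F board [-5.3 -8.1] [-6.4 -7.2 -0.8] Tz [-1.42  1.18  0.06]
```

Emit:
send_rows --rows '[0.3,0.1,0,0,0,0,0,0.3,0.1,0,0,0,0,0,0.3,0.1,0,0,0,0,0,0.3,0,0,0,0,0,0,0,0,0,0,0,0,0,0,0,0,0,0,0,0,0,0,0,0,0,0,0,0,0,0,0,0,0,0]'

```text
time: 20.75
tool_pos: [0.4778, 0.4572, 0.0178]
ee_rot: [3.133, -0.0, -0.937]
wrist_force: [-9.5, -8.8, 2.4]
width: 0.0242
```

```bash
python3 st.py 8; python3 - <<'E'
from h import *
crop(Cam("top8"),200,195,340,325,5,"pics/t8.png")
E
```

```text
pos [0.4778 0.4572 0.0178] yaw+45 -0.0008 rp [ 3.133 -0.   ] board xy [-59.16 -59.29] F board [ -8.1 -10.1] [-9.5 -8.8  2.4] Tz [-1.54  1.69 -0.03]
```

View pics/s8.png

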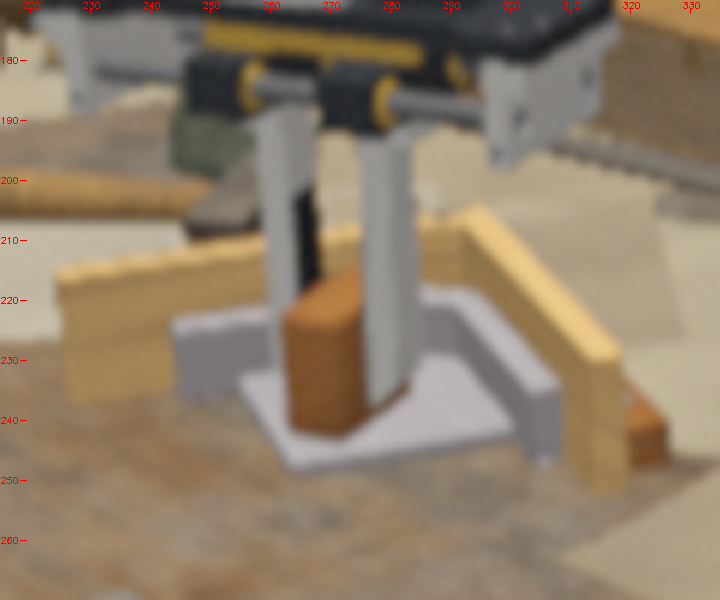

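View pics/t8.png

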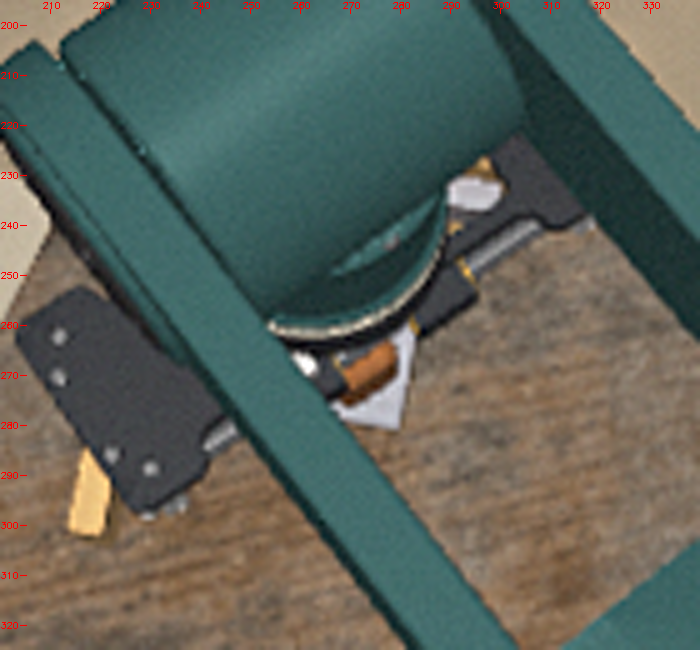

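Emit:
send_rows --rows '[0.3,0,0.2,0,0,0,0,0,0,0,0,0,0,0,0,0,0,0,0,0,0,0,0,0,0,0,0,0,0,0,0,0,0,0,0,0,0,0,0,0,0,0,0,0,0,0,0,0,0,0,0,0,0,0,0,0]'

```text
time: 21.85
tool_pos: [0.4778, 0.4572, 0.0178]
ee_rot: [3.132, -0.0, -0.937]
wrist_force: [-10.3, -8.9, 1.4]
width: 0.0237
```

```bash
python3 st.py
```

```text
pos [0.4778 0.4572 0.0178] yaw+45 -0.0008 rp [ 3.132 -0.   ] board xy [-59.14 -59.3 ] F board [ -8.9 -10.3] [-10.3  -8.9   1.4] Tz [-1.49  1.7  -0.05]
```

Emit:
send_rows --rows '[0.3,0,0.1,0,0,0,0,0.3,0,0,0,0,0,0,0.3,0,0,0,0,0,0,0,0,0,0,0,0,0,0,0,0,0,0,0,0,0,0,0,0,0,0,0,0,0,0,0,0,0,0,0,0,0,0,0,0,0]'

```text
time: 22.85
tool_pos: [0.4778, 0.4572, 0.0179]
ee_rot: [3.131, 0.001, -0.937]
wrist_force: [-11.5, -8.3, 2.3]
width: 0.024
```

```bash
python3 st.py
```

```text
pos [0.4778 0.4572 0.0179] yaw+45 -0.0005 rp [3.131e+00 1.000e-03] board xy [-59.16 -59.26] F board [-10.1  -9.9] [-11.5  -8.3   2.3] Tz [-1.6   1.97 -0.05]
```

Emit:
send_rows --rows '[-0.4,-0.3,0,0,0,0,0,-0.4,-0.3,0,0,0,0,0,-0.4,-0.3,0,0,0,0,0,-0.4,-0.3,0,0,0,0,0,0,0,-0.3,0,0,0,0,0,0,-0.3,0,0,0,0,0,0,0,0,0,0,0,0,0,0,0,0,0,0]'

```text
time: 23.85
tool_pos: [0.4778, 0.4572, 0.0177]
ee_rot: [3.135, 0.001, -0.937]
wrist_force: [-8.2, -5.7, 0.2]
width: 0.0237
```

```bash
python3 st.py
```

```text
pos [0.4778 0.4572 0.0177] yaw+45 -0.0007 rp [3.135e+00 1.000e-03] board xy [-59.17 -59.26] F board [-7.2 -6.8] [-8.2 -5.7  0.2] Tz [-1.06  1.51  0.01]
```

Emit:
send_rows --rows '[-0.4,-0.3,-0.2,0,0,0,0,-0.4,-0.3,-0.2,0,0,0,0,-0.4,-0.2,0,0,0,0,0,-0.4,-0.2,0,0,0,0,0,-0.4,-0.2,0,0,0,0,0,0,0,0,0,0,0,0,0,0,0,0,0,0,0,0,0,0,0,0,0,0]'

```text
time: 24.85
tool_pos: [0.4779, 0.4572, 0.0174]
ee_rot: [3.14, 0.001, -0.937]
wrist_force: [-4.7, -1.9, -1.5]
width: 0.0236
```

```bash
python3 st.py
```

```text
pos [0.4779 0.4572 0.0174] yaw+45 -0.0006 rp [3.14e+00 1.00e-03] board xy [-59.11 -59.31] F board [-4.4 -2.6] [-4.7 -1.9 -1.5] Tz [-0.55  1.04  0.07]
```

Emit:
send_rows --rows '[-0.4,0,-0.2,0,0,0,0,-0.4,0,-0.1,0,0,0,0,0,0,0,0,0,0,0,0,0,0,0,0,0,0,0,0,0,0,0,0,0.35,0,0,0,0,0,0,0.45,0,0,0,0,0,0,0.5,0,0,0,0,0,0,0.5]'

```text
time: 25.85
tool_pos: [0.4783, 0.4572, 0.0177]
ee_rot: [-3.14, -0.0, -0.937]
wrist_force: [0.5, 0.5, -0.0]
width: 0.047
```

```bash
python3 st.py 9
```

```text
pos [0.4783 0.4572 0.0177] yaw+45 -0.0008 rp [-3.14 -0.  ] board xy [-58.7  -59.16] F board [0.4 0.6] [ 0.5  0.5 -0. ] Tz [-0.03  0.14 -0.04]
```

View pics/s9.png

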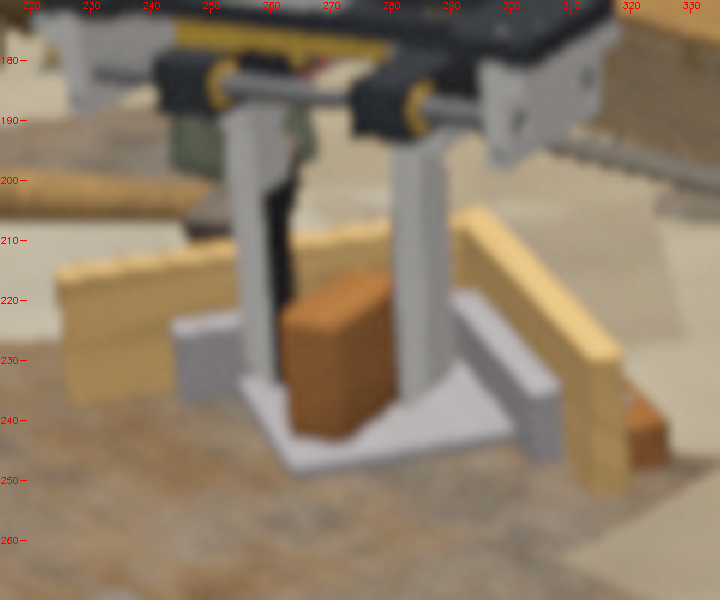

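Emit:
send_rows --rows '[0,0,8,0,0,0,0.5,0,0,15,0,0,0,0.5,0,0,25,0,0,0,0.5,0,0,30,0,0,0,0.5,0,0,40,0,0,0,0.5,0,0,40,0,0,0,0.5,0,0,20,0,0,0,0.5,0,0,0,0,0,0,0.5]'

```text
time: 26.95
tool_pos: [0.4789, 0.4579, 0.1994]
ee_rot: [-3.134, 0.0, -0.937]
wrist_force: [-0.6, 0.7, 0.1]
width: 0.047
```

Emit:
send_rows --rows '[0,-50,0,0,0,0,0.5,0,-50,0,0,0,0,0.5,0,-50,0,0,0,0,0.5,0,-50,0,0,0,0,0.5,0,-50,0,0,0,0,0.5,0,-30,0,0,0,0,0.5,0,0,0,0,0,0,0.5,0,0,0,0,0,0,0.5]'

```text
time: 27.95
tool_pos: [0.4775, 0.1775, 0.1946]
ee_rot: [3.141, 0.001, -0.937]
wrist_force: [1.0, -1.1, 1.0]
width: 0.0465
```

```bash
python3 st.py 10; python3 - <<'E'
from h import *
crop(Cam("top10"),200,195,340,325,5,"pics/t10.png")
cv2.imwrite("pics/t10f.png",Cam("top10").im[:,:,::-1])
E
```

```text
pos [0.4775 0.1775 0.1946] yaw+45 -0.0004 rp [3.141e+00 1.000e-03] board xy [ -17.51 -335.8 ] F board [ 1.2 -1. ] [ 1.  -1.1  1. ] Tz [-0.04  0.17 -0.04]
```

View pics/t10.png

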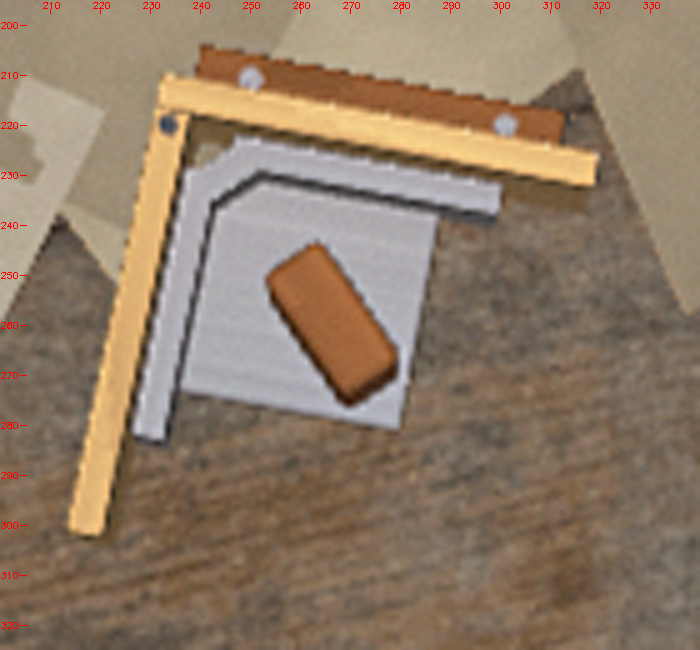

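View pics/t10f.png

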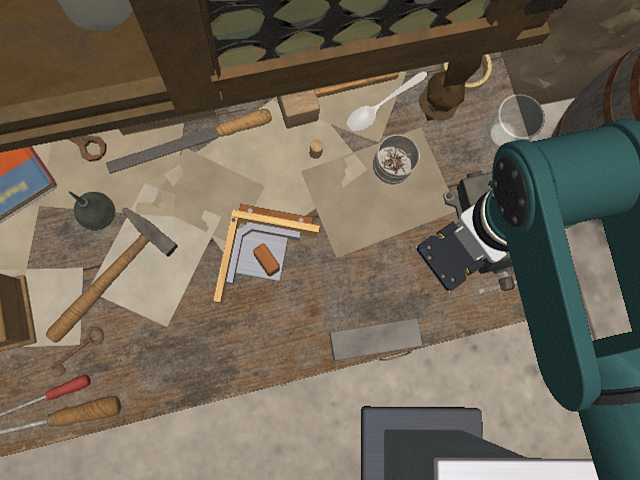

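View pics/s10.png

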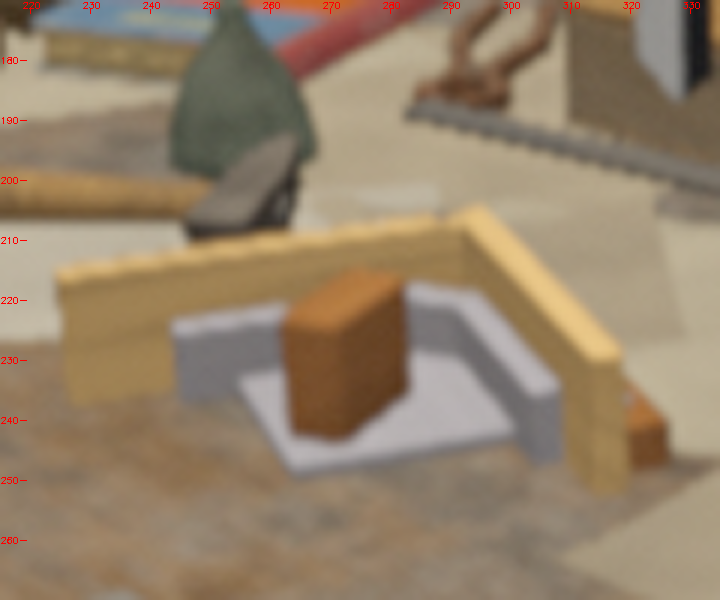

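```bash
python3 - <<'E'
from fit import *
c=Cam("top10")
b=fit(c,[(12,12,50),(12,-138,50),(0,-138,50),(0,12,50)],[(232.8,209.5),(319.7,225.5),(318.7,232.2),(231.8,217)],[.56,.5,0])
s=T(b,[(-.006,.006,0)])[0]
for z in(.05,):
    f=lambda a:(c.proj(T([s[0],s[1],b[2]+a[0]],np.array([(-.139,.006,z),(-.139,-.006,z)])))-(np.array([(213.5,301),(220.7,302.7)])-.5)).ravel()
    r=least_squares(f,[.1]);print("lean",r.x,r.fun)
q=fit(c,[(-108,0,28),(-108,-11,28),(0,-108,28),(-11,-108,28),(-14,0,28),(0,-14,28)],[(226.5,282),(233,283.5),(300,232),(299.3,237.7),(237,229.5),(247,223)],[.5,.5,-.15])
print("rel yaw",q[2]-b[2]);g=T(q,[(-.06,-.06,.03)])[0][:2]
cc,ss=np.cos(b[2]),np.sin(b[2]);print(np.array([[cc,ss],[-ss,cc]])@(g-b[:2])*1000)
# line-based edge angles
g=cv2.cvtColor(c.im,cv2.COLOR_RGB2HSV)
m=((g[...,0]>10)&(g[...,0]<25)&(g[...,2]>190)&(g[...,1]>80)).astype(np.uint8)
ys,xs=np.nonzero(m);P=np.array([c.back((x,y),.05)[:2] for x,y in zip(xs,ys)])
sel=(xs>205)&(xs<325)&(ys>200)&(ys<310);P=P[sel];xs=xs[sel];ys=ys[sel]
e=P[(ys>235)&(ys<295)];w=P[(xs>245)&(xs<310)&(ys<235)]
for n,A in(("end",e),("side",w)):
    v=cv2.fitLine(A.astype(np.float32),cv2.DIST_L2,0,1e-4,1e-4).ravel();print(n,len(A),np.degrees(np.arctan2(v[1],v[0])))
E
```

```text
[ 0.5452  0.5068 -0.1506] deg -8.63
[[-0.2, 0.3], [0.5, -0.0], [0.3, 0.1], [-0.6, -0.4]]
lean [-0.00691038] [-0.11019425  0.5811554  -0.04617886  0.19009502]
[ 0.5447  0.5078 -0.1466] deg -8.4
[[-0.1, 0.7], [-0.1, 0.3], [0.5, -0.2], [0.1, 0.3], [-0.0, -0.6], [-0.4, -0.6]]
rel yaw 0.003979250468308521
[-60.45541976 -59.29567426]
end 397 -9.362401
side 437 80.94026
```

```bash
python3 -c "
from bench import *
print(close_job())"
```

```text
the job is handed in; nothing more can be done
None
```

I gripped the square, set it into the corner and pushed the end board true with it. I then pressed both boards, let go, backed the arm away and handed the job in at about 28 s.

**Pressing:** the wrist read about 8–10 N towards the side board and 10 N towards the end board for about 2 s. These are wrist readings, so the contact force on each board was not measured directly. With the highest friction listed, the side board's share could have been lower than that. I raised that push to about 10 N to make up for it, and never came near the 25 N limit.

**Final check from the top camera:**

| Quantity | Measured | Allowed |
|---|---|---|
| End board lean | −0.005 to −0.007 rad | ±0.02 rad |
| Square turned against the side board | about 0.004 rad | 0.02 rad |
| Grip x in the side board's frame | −60.5 mm | −62.5 to −58 mm |
| Grip y in the side board's frame | −59.3 mm | −62.5 to −58 mm |

- **Bystanders and gripper:** the tin, whetstone and cork looked unmoved in the last picture. The gripper was clear of everything.
- **Disagreements:** the two ways of reading the lean differ by about 0.002 rad, and the side board's direction by about 0.4°. My starting lean of 0.058 rad came out just under the stated minimum of 0.06, so the camera readings carry an error of a few milliradians. I saw no failed checks.

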